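# Close the fastener tins on the upholsterer's bench

### The arm

A 6-joint arm with a two-finger parallel gripper is mounted at the origin on the work surface. World frame = base frame: x ahead of the robot, y to its left, z up, the work surface at z = 0. Lengths are in m, angles in rad, forces in N, time in s.
With the tool pointing down it reaches from about 0.325 to 0.9 m from the base axis. Payload 3.5 kg.
Tool frame: the origin (TCP) lies midway between the tips of the shut fingers; the grasp point (between the pads) lies 19 mm behind it; z points along the fingers, y is the direction in which the jaws open and shut (so a half turn about z gives the same grasp; the last joint's range is limited). The gripper opens to 85 mm and grips with 20 to 120 N. Pads are 22 mm wide; open, the fingers measure 114 mm over their backs; the gripper's body (76 mm by 85 mm) begins 54 mm behind the grasp point. The pads swing forward as they close: fully open they stand 13 mm farther back than shut.
Start: joints at [-1.408, 0.276, -0.026, 1.268, 0, 1.467], TCP at [0.164, -0.603, 0.231] pointing down, gripper open.
Joint ranges: [-3.12, 3.12], [-0.85, 1.88], [-1.08, 1.24], [-1.95, 2.15], [-1.57, 1.53], [-3.14, 3.14]. Speed limits (rad/s): [2.57, 2.57, 3.14, 3.14, 3.14, 3.14].

### API

Orientations are given as a unit quaternion [w, x, y, z].
In Python, from rig import monitor, get_image, camera_model, job, nets gives the robot as it stands. The module is installed in compiled form; this text tells all that it offers.
- The arm moves only by the tool apply_moves, never from a script. Its arguments are lists of equal length, an entry for each row: "jaw": the closure, from -1 (fully open) to 1 (shut), so that 0 is half open; "offset": the shift along the tool's x, y, z as a fraction of full scale, a list of three; "turn": the turn about the tool's z as a fraction of full scale. In form: {"jaw": [jaw, ...], "offset": [[dx, dy, dz], ...], "turn": [turn, ...]}. A call has 1 to 8 rows; each row shifts and turns the commanded pose from where the row before left it, along the tool's axes as they then stand; what a row does not reach is not made up. Full scale, the value 1, is 250 mm for a shift and 90 degrees for a turn. A row lasts 1/12 s, in which the tool goes at most 41.7 mm and 7.16 degrees, less where a joint would pass 70% of its speed; a pose out of reach is approached as far as the arm can. A call with a number of a shift or a turn outside -1 to 1 is refused whole. A call with a gripper value outside its range is refused whole. The fingers move at their own pace and stop on an object; the grip force is fixed at half the most. Time passes only in rows, so rows that do not move let the fingers close. It gives the time, the measured TCP pose, the force and the opening at its end, in the units of the state.
- monitor.get_state(): the state, without advancing time (a new reading comes with each control period).
- get_image(name): name is "scene" or "top" or "wrist"; returns the picture (480x640x3 uint8, red, green, blue); there is no depth.
- camera_model(name): a dict with "vertical_fov" (degrees; the focal length in pixels is half the picture's height over the tangent of half this angle, whatever the lens; pixels are square), "cx", "cy" (the principal point, pixels), "world_from_camera" (4x4, takes a point from camera to world coordinates). Camera axes: x right, y down, z forward; pixel columns grow to the right and rows downward; lengths in m; the calibration is good to about 2 mm. A picture is of the moment at which its call begins: read the wrist's pose just before it. camera_model takes no time and is no camera call; for the wrist camera it gives the pose at the moment of the call.
- job.job_done(): hands the job in, once; it reports no verdict.
Trained networks look in the newest picture that a camera, given by its name, has taken for a name from the list of things; names that differ only in an ending like _2 or _b are one class to them, and where a whole thing is asked for, a point or a joint stands for the part that bears it (a point fixed in the world has none). Each returns a list of dicts, best first, with "conf" (0 to 1); they miss things now and then, are a little off and sometimes report something else, mostly with a low value. They report only what shows in the picture. A call takes as long as a camera call. They do not tell look-alikes from the thing itself.
- nets.cut_out(camera, target): "region" (480x640 bool, what is visible of it) and "box" ([left, top, right, bottom] in pixels, round what is visible of it).
- nets.landmark_of(camera, target): "point" ([row, column] in pixels: a listed point, or the origin of a listed thing).
The state is a dict: "t": time; "joint_pos": joint angles; "joint_vel": joint speeds; "joint_efforts": joint torques, N m; "eef_pos": TCP position; "ee_rot": TCP orientation; "wrist_force": force on the tool from outside, world axes, zero at the start; "wrist_torque": the same for the moment, N m; "grip_width": opening from 0.0 (shut) to 1.0 (fully open).
Only numpy, scipy, OpenCV 4.12 (cv2) and the standard library are available. Lean on these libraries where they do the work, as an engineer would, in place of code of your own. Each camera call takes 0.05 s, during which the arm holds its last target.

### The job

The seat job is done with fasteners for now: close the four open tins, putting each lid on its own tin, the one of the same colour and size, so that it sits flat and fully home. Set the lids down gently rather than letting them fall, do not shove the tins about or tip them, and leave the yellow lid where it lies; its tin is not here.

Things in the scene. Friction and masses are not known exactly. Their poses are not given: they have to be found in the camera images.
- tin_red_large: the large red tin, loose: an open, upright, round painted tin with a layer of upholstery fasteners (20 to 30 mm deep) in it. Outside diameter 90 mm, height 55 mm, wall 3 mm (mouth 84 mm across), 600 g or so. Origin at the centre of its underside, z up its axis; turning about z means nothing.
- lid_red_large: lid of the large red tin, loose, right way up: red plate 96 mm across; below it a steel plug 12 mm deep, tapering from 74 to 62 mm across, that drops loosely into the mouth; on top a black upright round knob 20 mm across. Origin: centre of the plug's underside, z up; plate z 12 to 17 mm, knob 17 to 45 mm. 120 g. Seated, the plate rests on the rim, origin 43 mm above the tin's origin.
- tin_red_small: the small red tin, loose: an open, upright, round painted tin with a layer of upholstery fasteners (20 to 30 mm deep) in it. Outside diameter 64 mm, height 45 mm, wall 3 mm (mouth 58 mm across), 350 g or so. Origin at the centre of its underside, z up its axis; turning about z means nothing.
- lid_red_small: lid of the small red tin, loose, right way up: red plate 70 mm across; below it a steel plug 12 mm deep, tapering from 48 to 36 mm across, that drops loosely into the mouth; on top a black upright round knob 20 mm across. Origin: centre of the plug's underside, z up; plate z 12 to 17 mm, knob 17 to 45 mm. 70 g. Seated, the plate rests on the rim, origin 33 mm above the tin's origin.
- tin_blue_large: the large blue tin, loose: an open, upright, round painted tin with a layer of upholstery fasteners (20 to 30 mm deep) in it. Outside diameter 90 mm, height 55 mm, wall 3 mm (mouth 84 mm across), 600 g or so. Origin at the centre of its underside, z up its axis; turning about z means nothing.
- lid_blue_large: lid of the large blue tin, loose, right way up: blue plate 96 mm across; below it a steel plug 12 mm deep, tapering from 74 to 62 mm across, that drops loosely into the mouth; on top a black upright round knob 20 mm across. Origin: centre of the plug's underside, z up; plate z 12 to 17 mm, knob 17 to 45 mm. 120 g. Seated, the plate rests on the rim, origin 43 mm above the tin's origin.
- tin_blue_small: the small blue tin, loose: an open, upright, round painted tin with a layer of upholstery fasteners (20 to 30 mm deep) in it. Outside diameter 64 mm, height 45 mm, wall 3 mm (mouth 58 mm across), 350 g or so. Origin at the centre of its underside, z up its axis; turning about z means nothing.
- lid_blue_small: lid of the small blue tin, loose, right way up: blue plate 70 mm across; below it a steel plug 12 mm deep, tapering from 48 to 36 mm across, that drops loosely into the mouth; on top a black upright round knob 20 mm across. Origin: centre of the plug's underside, z up; plate z 12 to 17 mm, knob 17 to 45 mm. 70 g. Seated, the plate rests on the rim, origin 33 mm above the tin's origin.
- lid_yellow: a lid of the same make but yellow, plate 82 mm across, belonging to a tin that is not here; black knob 20 mm across, top of the knob 45 mm above the bench. Origin at the centre of its underside, z up. To be left where it lies.
Not all that is in view belongs to the job. What is shaped like the lid_blue_small but green or pink is not meant.

How it is judged:
At the end, for the whole second after the job is handed in: Each lid on the tin of its colour and size: centred within 9 mm, seated height within 3 mm, flat within 3 degrees; tins upright within 4.5 degrees and within 40 mm of their start; the yellow lid within 30 mm of its start; lids let go, all at rest (horizontal distance between lid_red_large and tin_red_large below 0.009 m and z of lid_red_large in the frame of tin_red_large between 0.04 and 0.046 m and angle between the z axis of lid_red_large and the z axis of tin_red_large, either way round below 0.06 rad and angle between each of lid_red_large, tin_red_large, lid_red_small, tin_red_small, lid_blue_large, tin_blue_large, lid_blue_small, tin_blue_small's own z axis and vertical below 0.08 rad and linear speed of each of lid_red_large, tin_red_large, lid_red_small, tin_red_small, lid_blue_large, tin_blue_large, lid_blue_small, tin_blue_small below 0.01 m/s and distance of each of tin_red_large, tin_red_small, tin_blue_large, tin_blue_small from where it was at the start of the episode below 0.04 m and contact force between the fingers and lid_red_large below 0.05 N and horizontal distance between lid_red_small and tin_red_small below 0.009 m and z of lid_red_small in the frame of tin_red_small between 0.03 and 0.036 m and angle between the z axis of lid_red_small and the z axis of tin_red_small, either way round below 0.06 rad and contact force between the fingers and lid_red_small below 0.05 N and horizontal distance between lid_blue_large and tin_blue_large below 0.009 m and z of lid_blue_large in the frame of tin_blue_large between 0.04 and 0.046 m and angle between the z axis of lid_blue_large and the z axis of tin_blue_large, either way round below 0.06 rad and contact force between the fingers and lid_blue_large below 0.05 N and horizontal distance between lid_blue_small and tin_blue_small below 0.009 m and z of lid_blue_small in the frame of tin_blue_small between 0.03 and 0.036 m and angle between the z axis of lid_blue_small and the z axis of tin_blue_small, either way round below 0.06 rad and contact force between the fingers and lid_blue_small below 0.05 N and distance of lid_yellow from where it was at the start of the episode below 0.03 m); the robot touches nothing.
It fails at once if a tin is shoved more than 40 mm or tipped more than 20 degrees (distance of any of tin_red_large, tin_red_small, tin_blue_large, tin_blue_small from where it was at the start of the episode above 0.04 m or angle between any of tin_red_large, tin_red_small, tin_blue_large, tin_blue_small's own z axis and vertical above 0.35 rad).
It fails at once if a lid is let fall onto its tin from more than 30 mm above its seat ((horizontal distance between lid_red_large and tin_red_large below 0.05 m and z of lid_red_large in the frame of tin_red_large above 0.073 m and contact force between lid_red_large and anything else below 0.001 N) or (horizontal distance between lid_red_small and tin_red_small below 0.05 m and z of lid_red_small in the frame of tin_red_small above 0.063 m and contact force between lid_red_small and anything else below 0.001 N) or (horizontal distance between lid_blue_large and tin_blue_large below 0.05 m and z of lid_blue_large in the frame of tin_blue_large above 0.073 m and contact force between lid_blue_large and anything else below 0.001 N) or (horizontal distance between lid_blue_small and tin_blue_small below 0.05 m and z of lid_blue_small in the frame of tin_blue_small above 0.063 m and contact force between lid_blue_small and anything else below 0.001 N)).
It fails at once if the yellow lid is moved more than 30 mm (distance of lid_yellow from where it was at the start of the episode above 0.03 m).
It also fails if it takes over 102 s, if anything falls off the work surface, if the arm or the gripper's body presses on something with over 40 N, if the wrist force passes 120 N, or if a joint passes its speed limit or range.

## Working session

There is one attempt and no reset: what is moved stays moved. The work goes in short steps, Python scripts to look and compute and a tool call to move; the robot and the scene stay as the last step left them, time stands still between calls to the robot, and variables do not carry over. Pictures are saved under pics/ and viewed, and the job is handed in when it is done.

Besides the shell and the picture viewer there is one more tool, called as name([rows], argument=value, ...), one row to a line, values as JSON. apply_moves: Moves the arm, as the interface text tells. Shift numbers are shares of 250 mm and turn numbers shares of 90 degrees, none past 1 either way. Its arguments: {"type":"object","properties":{"jaw":{"type":"array","items":{"type":"number"}},"offset":{"type":"array","items":{"type":"array","items":{"type":"number","minimum":-1,"maximum":1}}},"turn":{"type":"array","items":{"type":"number","minimum":-1,"maximum":1}}},"required":["jaw","offset","turn"]}

```bash
mkdir -p pics; ls; python3 - <<'E'
from rig import monitor,get_image,camera_model
import cv2
print(monitor.get_state())
for n in ["scene","top","wrist"]:
    print(n,camera_model(n))
    im=get_image(n); cv2.imwrite(f"pics/{n}0.png",im[:,:,::-1])
E
```

```text
pics
{'t': 0.0, 'joint_pos': array([-1.40839850e+00,  2.77147338e-01, -2.78777493e-02,  1.26802247e+00,
       -3.22161844e-05,  1.46737742e+00]), 'joint_vel': array([-0.0005719 , -0.00201915,  0.00182096, -0.00068767, -0.00048139,
       -0.00022991]), 'joint_efforts': array([ 4.82319811e-04, -4.45508695e+01,  2.95200545e+01,  1.62933196e-02,
       -1.11124248e-04, -6.90919791e-06]), 'eef_pos': array([ 0.16402821, -0.60227857,  0.23015229]), 'ee_rot': array([-1.12465059e-03,  9.91180046e-01,  1.32517351e-01, -4.92900435e-05]), 'wrist_force': array([-1.71358246,  0.25642673,  0.01015609]), 'wrist_torque': array([-0.01208895, -0.02962766, -0.0241847 ]), 'grip_width': 1.0004480866283898}
scene {'vertical_fov': 56.98048776315115, 'cx': 315.79884120705054, 'cy': 243.7249262450422, 'world_from_camera': array([[-7.95417007e-01,  3.31084939e-01, -5.07636236e-01,
         1.10396729e+00],
       [ 6.06062457e-01,  4.34128588e-01, -6.66498812e-01,
         6.88483888e-01],
       [-2.88316003e-04, -8.37803755e-01, -5.45971414e-01,
         6.12595682e-01],
       [ 0.00000000e+00,  0.0000000
[... 166 characters left out ...]
array([[ 2.42397850e-02, -9.96817928e-01,  7.59371550e-02,
         4.79575461e-01],
       [-9.99682452e-01, -2.36459084e-02,  8.71012758e-03,
         2.69316400e-04],
       [-6.88680831e-03, -7.61241729e-02, -9.97074562e-01,
         1.12338798e+00],
       [ 0.00000000e+00,  0.00000000e+00,  0.00000000e+00,
         1.00000000e+00]])}
wrist {'vertical_fov': 58.28679951906345, 'cx': 320.0973156241473, 'cy': 233.5752266597738, 'world_from_camera': array([[ 0.26227652, -0.91453022, -0.30796996,  0.24359702],
       [-0.96498969, -0.24936559, -0.08131237, -0.58031691],
       [-0.00243449,  0.31851417, -0.94791497,  0.37222044],
       [ 0.        ,  0.        ,  0.        ,  1.        ]])}
```

View pics/scene0.png

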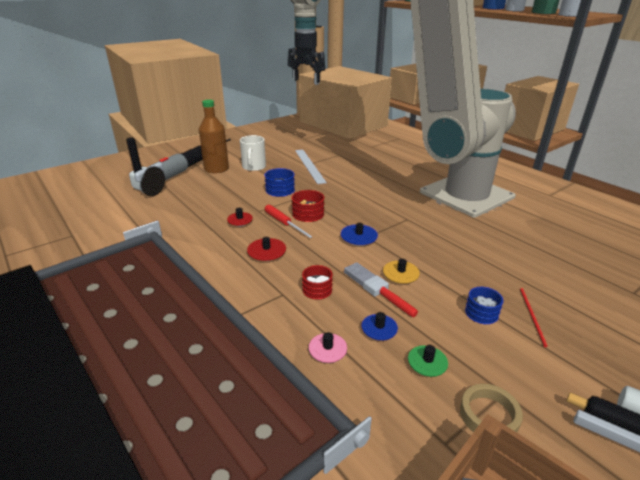

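View pics/top0.png

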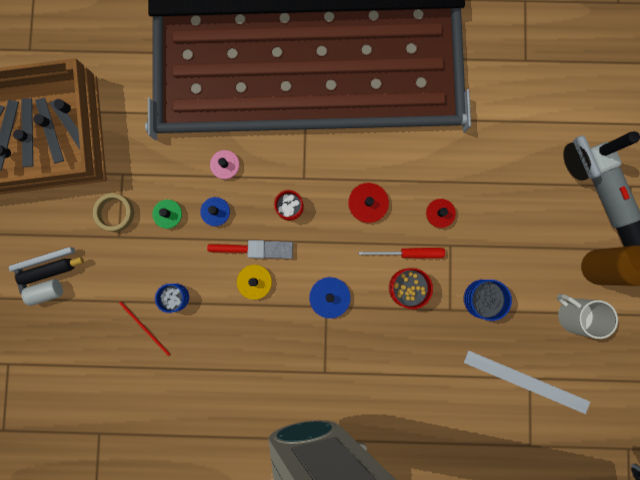

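View pics/wrist0.png

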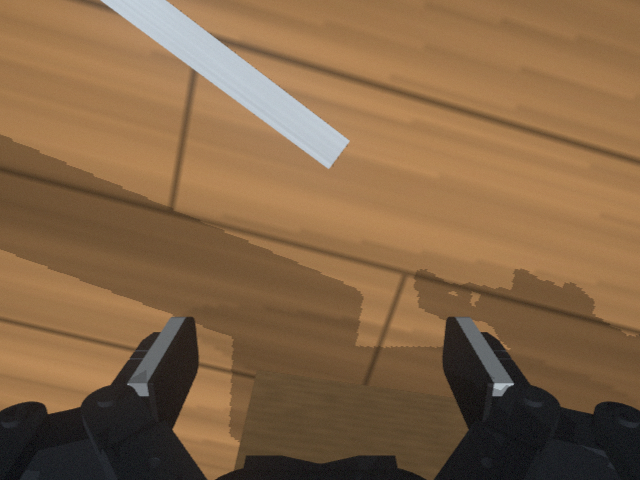

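The top view shows everything needed. Lids: red large (369,202), red small (441,213), blue large (330,298), blue small (215,211). Tins: red large (410,289), red small (289,206), blue large (488,300), blue small (172,298). To be left alone: yellow (254,282), and the green and pink look-alikes at (167,213) and (224,164). I'll measure these from two views.

```bash
cat > h.py <<'E'
import numpy as np,cv2
from rig import monitor,get_image,camera_model,nets
def ray(cm,px):  # px = (col,row)
    f=240/np.tan(np.radians(cm["vertical_fov"]/2)); T=cm["world_from_camera"]
    d=T[:3,:3]@np.array([(px[0]-cm["cx"])/f,(px[1]-cm["cy"])/f,1]); return T[:3,3],d/np.linalg.norm(d)
def onz(cm,px,z):
    o,d=ray(cm,px); return o+d*(z-o[2])/d[2]
def tri(r1,r2):
    A=np.zeros((3,3));b=np.zeros(3)
    for o,d in (r1,r2):
        P=np.eye(3)-np.outer(d,d);A+=P;b+=P@o
    p=np.linalg.solve(A,b); return p,[np.linalg.norm((np.eye(3)-np.outer(d,d))@(p-o)) for o,d in (r1,r2)]
E
python3 - <<'E'
from h import *
ct,cs=camera_model("top"),camera_model("scene")
import time
get_image("top");get_image("scene")
for n in ["lid_red_large","lid_red_small","lid_blue_large","lid_blue_small","lid_yellow","tin_red_large","tin_red_small","tin_blue_large","tin_blue_small"]:
    R={}
    for c in("top","scene"):
        R[c]=nets.landmark_of(c,n)
        print(n,c,[(round(r["conf"],2),np.round(r["point"][::-1],1)) for r in R[c]][:3], [(round(r["conf"],2),r["box"],int(r["region"].sum())) for r in nets.cut_out(c,n)][:2])
    if R["top"] and R["scene"]:
        p,e=tri(ray(ct,R["top"][0]["point"][::-1]),ray(cs,R["scene"][0]["point"][::-1])); print("   ",p.round(4),np.round(e,4), onz(ct,R["top"][0]["point"][::-1],0).round(4))
print(monitor.get_state()["t"])
E
```

```text
lid_red_large top [(0.91, array([370.6, 198.8])), (0.56, array([481.3, 300.3]))] [(0.66, [348.3, 181.7, 388.8, 221.2], 1291)]
lid_red_large scene [(0.65, array([268.3, 253.8]))] [(0.84, [243.0, 238.8, 285.7, 261.6], 705)]
    [ 0.6615 -0.0988  0.0019] [0.0088 0.0088] [ 0.6689 -0.1044  0.    ]
lid_red_small top [(0.91, array([437.9, 211.5]))] [(0.85, [427.3, 197.9, 456.3, 228.0], 662)]
lid_red_small scene [(0.56, array([241.4, 223.1]))] [(0.86, [226.9, 206.2, 254.7, 227.4], 320), (0.47, [337.8, 223.7, 377.8, 245.5], 598)]
    [ 0.6386 -0.262   0.0039] [0.0035 0.0035] [ 0.6421 -0.2651  0.    ]
lid_blue_large top [(0.64, array([330.4, 297.5]))] [(0.85, [307.4, 278.0, 350.3, 319.3], 1357)]
lid_blue_large scene [(0.95, array([358., 238.]))] [(0.69, [341.3, 223.3, 375.7, 245.2], 599)]
    [ 0.4322 -0.0136  0.001 ] [0.0001 0.0001] [ 0.4322 -0.0137  0.    ]
lid_blue_small top [(0.97, array([169.7, 215.3])), (0.85, array([225.9, 169.7])), (0.74, array([214. , 212.4]))] [(0.96, [210.9, 151.5, 240.0, 177.4], 630), (0.67, [151.3, 197.9, 182.3, 224.7], 673)]
lid_blue_small scene [(0.78, array([37
[... 868 characters left out ...]
  [ 0.6432  0.0917 -0.0055] [0.0029 0.0029] [0.6446 0.0894 0.    ]
tin_blue_large top [(0.59, array([484.3, 296.7])), (0.56, array([214.8, 212.1]))] [(0.68, [464.5, 277.6, 511.3, 320.9], 1579)]
tin_blue_large scene [(0.61, array([282. , 190.6]))] [(0.94, [263.9, 166.6, 293.3, 196.2], 720), (0.31, [340.4, 221.1, 377.8, 243.1], 606)]
    [ 0.4378 -0.3708 -0.0006] [0.0066 0.0066] [ 0.4429 -0.375   0.    ]
tin_blue_small top [(0.89, array([173.6, 297.6])), (0.67, array([214.4, 210.8]))] [(0.97, [155.1, 283.1, 187.2, 315.0], 822)]
tin_blue_small scene [(0.95, array([480.1, 311.5]))] [(0.69, [463.2, 284.2, 503.6, 322.7], 1216)]
    [0.4246 0.3524 0.0054] [0.0022 0.0022] [0.4229 0.356  0.    ]
2.05
```

```bash
cat >> h.py <<'E'
from scipy.optimize import least_squares
def proj(cm,P):
    f=240/np.tan(np.radians(cm["vertical_fov"]/2)); T=cm["world_from_camera"]
    q=(np.atleast_2d(P)-T[:3,3])@T[:3,:3]; return np.c_[f*q[:,0]/q[:,2]+cm["cx"],f*q[:,1]/q[:,2]+cm["cy"]]
def circ(p,r,z,n=60):
    a=np.linspace(0,2*np.pi,n,endpoint=False); return np.c_[p[0]+r*np.cos(a),p[1]+r*np.sin(a),np.full(n,p[2]+z)]
def cen(poly):
    h=cv2.convexHull(poly.astype(np.float32)); m=cv2.moments(h); return np.array([m["m10"]/m["m00"],m["m01"]/m["m00"]]),m["m00"]
# name:(color,r,zlo,zhi)
OBJ={"lid_red_large":("r",.048,.012,.017),"lid_red_small":("r",.035,.012,.017),"lid_blue_large":("b",.048,.012,.017),"lid_blue_small":("b",.035,.012,.017),
"lid_yellow":("y",.041,.012,.017),"tin_red_large":("r",.045,0,.055),"tin_red_small":("r",.032,0,.045),"tin_blue_large":("b",.045,0,.055),"tin_blue_small":("b",.032,0,.045)}
def mask(im,c):
    H=cv2.cvtColor(im,cv2.COLOR_RGB2HSV); h,s,v=[H[...,i] for i in range(3)]
    g=(s>120)&(v>35)
    if c=="r": return (g&((h<6)|(h>174))&(s>170)).astype(np.uint8)
    if c=="b": return (g&(h>105)&(h<130)).astype(np.uint8)
    return (g&(h>18)&(h<28)&(s>200)&(v>120)).astype(np.uint8)
def sil(im,c,guess,rad):
    m=mask(im,c); n,l,st,ce=cv2.connectedComponentsWithStats(m)
    best=None
    for i in range(1,n):
        if st[i,4]<25: continue
        if np.hypot(*(ce[i]-guess))<rad: best=(l==i) if best is None else best|(l==i)
    if best is None: return None
    ys,xs=np.nonzero(best); pts=np.concatenate([np.c_[xs+a,ys+b] for a in(-.5,.5) for b in(-.5,.5)])
    return cen(pts)
def model(cm,n,p):
    _,r,a,b=OBJ[n]; return cen(proj(cm,np.r_[circ(p,r,a),circ(p,r,b)]))
E
python3 - <<'E'
from h import *
G={"lid_red_large":((369,202),(267,250)),"lid_red_small":((441,213),(240,219)),"lid_blue_large":((330,298),(359,235)),"lid_blue_small":((215,211),(380,327)),
"lid_yellow":((254,282),(401,271)),"tin_red_large":((410,289),(308,205)),"tin_red_small":((289,206),(317,281)),"tin_blue_large":((488,300),(280,182)),"tin_blue_small":((172,298),(484,305))}
ct,cs=camera_model("top"),camera_model("scene")
it=cv2.imread("pics/top0.png")[:,:,::-1].copy();isc=cv2.imread("pics/scene0.png")[:,:,::-1].copy()
for n in G:
    c=OBJ[n][0]; a=sil(it,c,G[n][0],20); b=sil(isc,c,G[n][1],16)
    g=onz(ct,a[0],.02)
    g[2]=0
    s=least_squares(lambda p:np.r_[model(ct,n,p)[0]-a[0],model(cs,n,p)[0]-b[0]],g)
    t=least_squares(lambda p:model(ct,n,[*p,0])[0]-a[0],g[:2])
    mt,ms=model(ct,n,s.x),model(cs,n,s.x)
    print(n,s.x.round(4),"res",s.fun.round(1),"toponly",t.x.round(4),"area t",a[1],round(mt[1]),"s",b[1],round(ms[1]),"R",round(np.hypot(*t.x),3))
# overlays
for k,(cm,im) in enumerate(((ct,it),(cs,isc))):pass
o=cv2.resize(it[120:340,130:530],None,fx=2,fy=2); cv2.imwrite("pics/crop_top.png",o[:,:,::-1])
E
```

```text
lid_red_large [ 6.576e-01 -9.720e-02 -1.000e-04] res [-0.   0.1 -0.1  0. ] toponly [ 0.6578 -0.0973] area t 1297.0 1305 s 708.0 746 R 0.665
lid_red_small [ 6.366e-01 -2.674e-01  2.000e-04] res [-0.1  0.1 -0.1 -0.1] toponly [ 0.6369 -0.2677] area t 698.0 709 s 254.5 302 R 0.691
lid_blue_large [ 4.333e-01 -1.140e-02 -1.000e-04] res [-0.   0.1 -0.1 -0. ] toponly [ 0.4334 -0.0115] area t 1335.0 1353 s 587.5 644 R 0.434
lid_blue_small [6.281e-01 2.640e-01 2.000e-04] res [-0.2  0.1 -0.2 -0. ] toponly [0.6285 0.2636] area t 682.0 701 s 715.5 801 R 0.682Traceback (most recent call last):
  File "<stdin>", line 10, in <module>
    return func(*args, **kwargs)
    vector_fun = VectorFunction(
        fun_wrapped,
    ...<6 lines>...
        workers=workers
    )
    self._update_fun()
    ~~~~~~~~~~~~~~~~^^
    self.f = self.fun_wrapped(xp_copy(self.x))
             ~~~~~~~~~~~~~~~~^^^^^^^^^^^^^^^^^
    return np.atleast_1d(self.fun(x))
                         ~~~~~~~~^^^
    return self.f(x, *self.args, **self.kwargs)
           ~~~~~~^^^^^^^^^^^^^^^^^^^^^^^^^^^^^^
  File "<stdin>", line 10, in <lambda>
TypeError: 'NoneType' object is not subscriptable
```

```bash
python3 - <<'E'
from h import *
G={"lid_yellow":((254,282),(401,271)),"tin_red_large":((410,289),(308,205)),"tin_red_small":((289,206),(317,281)),"tin_blue_large":((488,300),(280,182)),"tin_blue_small":((172,298),(484,305))}
ct,cs=camera_model("top"),camera_model("scene")
it=cv2.imread("pics/top0.png")[:,:,::-1].copy();isc=cv2.imread("pics/scene0.png")[:,:,::-1].copy()
for n in G:
    c=OBJ[n][0]; a=sil(it,c,G[n][0],20); b=sil(isc,c,G[n][1],16)
    if a is None or b is None: print(n,"none",a,b); continue
    g=onz(ct,a[0],.02); g[2]=0
    s=least_squares(lambda p:np.r_[model(ct,n,p)[0]-a[0],model(cs,n,p)[0]-b[0]],g)
    t=least_squares(lambda p:model(ct,n,[*p,0])[0]-a[0],g[:2])
    mt,ms=model(ct,n,s.x),model(cs,n,s.x)
    print(n,s.x.round(4),"res",s.fun.round(1),"toponly",t.x.round(4),"area t",a[1],round(mt[1]),"s",b[1],round(ms[1]),"R",round(np.hypot(*t.x),3))
P={"lid_red_large":(.6578,-.0973),"lid_red_small":(.6369,-.2677),"lid_blue_large":(.4334,-.0115),"lid_blue_small":(.6285,.2636)}
o=cv2.resize(it[140:340,130:530],None,fx=2,fy=2,interpolation=cv2.INTER_CUBIC); cv2.imwrite("pics/crop_top.png",o[:,:,::-1])
E
```

```text
lid_yellow none (array([253.93233831, 281.7747927 ]), 1005.0) None
tin_red_large [ 0.4599 -0.1954  0.0009] res [-0.   0.  -0.1  0. ] toponly [ 0.4599 -0.1956] area t 1458.0 1390 s 927.5 947 R 0.5
tin_red_small [0.6456 0.0897 0.0015] res [-0.1  0.1 -0.1  0. ] toponly [0.646  0.0896] area t 714.0 673 s 908.0 918 R 0.652
tin_blue_large [ 0.4382 -0.3711  0.0011] res [-0.  0. -0. -0.] toponly [ 0.4382 -0.3715] area t 1608.0 1555 s 712.0 765 R 0.574
tin_blue_small [0.4242 0.3526 0.0011] res [-0.1  0.1 -0.1 -0. ] toponly [0.4244 0.3527] area t 810.0 782 s 1101.5 1130 R 0.552
```

```bash
sleep 1
```

```text
(no output)
```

View pics/crop_top.png

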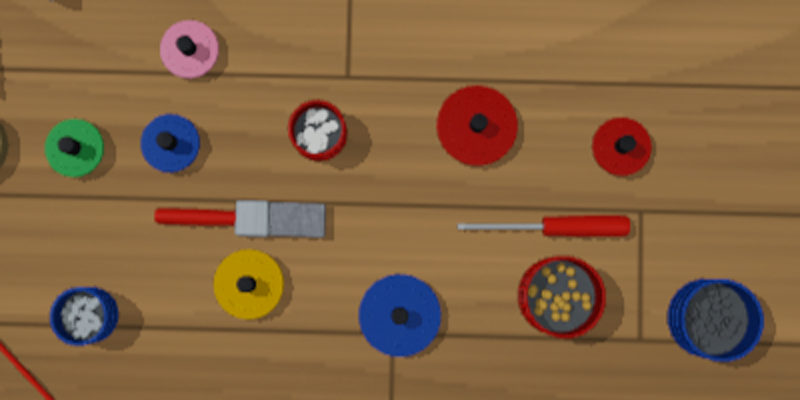

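The crop confirms which lid and tin are which. The measured heights are within 1.5 mm of the text. I'll turn the tool first so that the jaws open along world x. That suits joint 6's range and stays clear of the neighbours.

apply_moves([
  [0,0,0],
  [0,0,0],
  [0,0,0],
  [0,0,0],
  [0,0,0],
  [0,0,0],
  [0,0,0],
  [0,0,0],
], jaw=[-1,-1,-1,-1,-1,-1,-1,-1], turn=[-0.0775,-0.0775,-0.0775,-0.0775,-0.0775,-0.0775,-0.0775,-0.0775])

```text
t: 2.72
eef_pos: [0.1642, -0.6031, 0.2313]
ee_rot: [0.0, 0.812, 0.583, 0.0]
wrist_force: [0.8, 0.7, -0.6]
grip_width: 1.002
```

apply_moves([
  [0,0,0],
  [0,0,0],
  [0,0,0],
  [0,0,0],
], jaw=[-1,-1,-1,-1], turn=[-0.0775,-0.0775,-0.056,0])

```text
t: 3.05
eef_pos: [0.1642, -0.6031, 0.2313]
ee_rot: [-0.0, 0.706, 0.708, -0.0]
wrist_force: [0.2, 0.2, -0.1]
grip_width: 0.996
```

apply_moves([
  [0.084,0.118,0],
  [0.084,0.118,0],
  [0.084,0.118,0],
  [0.084,0.118,0],
  [0.084,0.118,0],
  [0.084,0.118,0],
  [0.084,0.118,0],
  [0.084,0.118,0],
], jaw=[-1,-1,-1,-1,-1,-1,-1,-1], turn=[0,0,0,0,0,0,0,0])

```text
t: 3.72
eef_pos: [0.4014, -0.4338, 0.2315]
ee_rot: [0.0, 0.708, 0.706, -0.0]
wrist_force: [0.1, -1.4, 0.0]
grip_width: 1.003
```

apply_moves([
  [0.084,0.118,0],
  [0.084,0.118,0],
  [0.084,0.118,0],
  [0.084,0.118,0.05],
  [0.084,0.118,0.05],
  [0.084,0.118,0.05],
  [0.084,0.118,0.05],
  [0,0,0],
], jaw=[-1,-1,-1,-1,-1,-1,-1,-1], turn=[0,0,0,0,0,0,0,0])

```text
t: 4.38
eef_pos: [0.6098, -0.2831, 0.178]
ee_rot: [-0.002, 0.706, 0.708, 0.001]
wrist_force: [0.0, 1.0, 0.5]
grip_width: 1.001
```

apply_moves([
  [0.06,0.108,0.1],
  [0,0,0.1],
  [0,0,0.1],
  [0,0,0],
], jaw=[-0.3,-0.3,-0.3,-0.3], turn=[0,0,0,0])

```text
t: 4.72
eef_pos: [0.6298, -0.2706, 0.1002]
ee_rot: [-0.005, 0.707, 0.707, -0.002]
wrist_force: [-1.4, 0.3, -1.3]
grip_width: 0.65
```

```bash
python3 - <<'E'
from h import *
for i in range(3):
    s=monitor.get_state(); print(s["t"],s["eef_pos"].round(4))
    cm=camera_model("wrist"); im=get_image("wrist")
cv2.imwrite("pics/w1.png",im[:,:,::-1]); print(proj(cm,[[.6369,-.2677,.017],[.6369,-.2677,.045]]))
E
```

```text
4.7167 [ 0.6298 -0.2706  0.1002]
4.7667 [ 0.6308 -0.2715  0.1028]
4.8167 [ 0.6324 -0.2726  0.1054]
[[327.99627811 234.7247992 ]
 [328.81863035 252.51097702]]
```

View pics/w1.png

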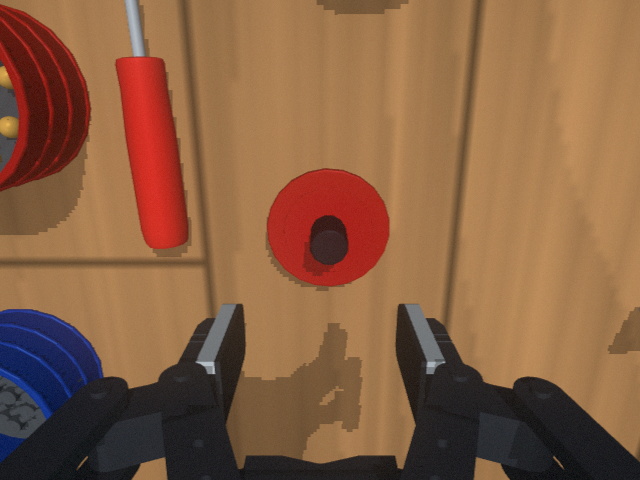

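apply_moves([
  [0,0,0],
  [0,0,0],
  [0,0,0],
], jaw=[-0.3,-0.3,-0.3], turn=[0,0,0])

```text
t: 5.12
eef_pos: [0.6345, -0.2738, 0.1085]
ee_rot: [0.002, 0.707, 0.707, 0.001]
wrist_force: [0.3, -0.1, -0.7]
grip_width: 0.65
```

```bash
python3 - <<'E'
from h import *
s=monitor.get_state(); print(s["t"],s["eef_pos"].round(4),s["ee_rot"])
cm=camera_model("wrist"); im=get_image("wrist")
a=sil(im,"r",(328,230),40); print(a, model(cm,"lid_red_small",[.6369,-.2677,0]))
print(least_squares(lambda p:model(cm,"lid_red_small",[*p,0])[0]-a[0],[.63,-.26]).x)
s=monitor.get_state(); print(s["t"],s["eef_pos"].round(4))
E
```

```text
5.1167 [ 0.6345 -0.2738  0.1085] [1.63428115e-03 7.07253788e-01 7.06957676e-01 5.01858079e-04]
(array([322.97464012, 222.95118615]), 11149.5) (array([323.21042739, 227.17658012]), 11381.120031298371)
[ 0.63676098 -0.26515931]
5.1667 [ 0.6343 -0.2736  0.1081]
```

apply_moves([
  [0.026,0.01,0.08],
  [0,0,0.08],
  [0,0,0.08],
  [0,0,0.07],
  [0,0,0],
  [0,0,0],
], jaw=[-0.3,-0.3,-0.3,-0.3,-0.3,-0.3], turn=[0,0,0,0,0,0])

```text
t: 5.67
eef_pos: [0.6352, -0.266, 0.0282]
ee_rot: [-0.001, 0.707, 0.707, -0.0]
wrist_force: [-0.5, -1.0, 0.4]
grip_width: 0.647
```

```bash
python3 - <<'E'
from h import *
s=monitor.get_state(); print(s["t"],s["eef_pos"].round(4),s["ee_rot"])
im=get_image("wrist");cv2.imwrite("pics/w2.png",im[:,:,::-1])
E
```

```text
5.6667 [ 0.6352 -0.266   0.0282] [-1.04201613e-03  7.07042511e-01  7.07170203e-01 -3.24978772e-04]
```

View pics/w2.png

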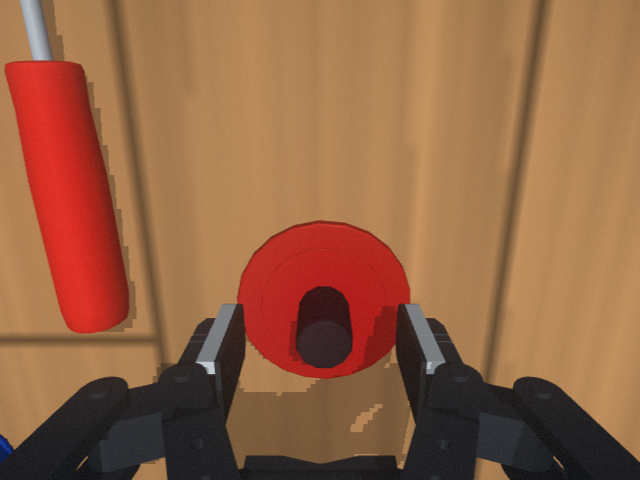

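apply_moves([
  [0,0.006,0.024],
  [0,0,0],
  [0,0,0],
  [0,0,0],
  [0,0,0],
  [0,0,0],
  [0,0,0],
  [0,0,0],
], jaw=[-0.3,-0.3,1,1,1,1,1,1], turn=[0,0,0,0,0,0,0,0])

```text
t: 6.38
eef_pos: [0.6382, -0.2667, 0.0237]
ee_rot: [0.001, 0.707, 0.707, 0.0]
wrist_force: [-0.0, -0.7, 3.0]
grip_width: 0.21
```

apply_moves([
  [0,0,-0.03],
  [0,0,-0.05],
  [0,0,-0.08],
  [0,0,-0.08],
  [0,0,-0.08],
  [0,0,-0.08],
  [0,0,0],
  [0,0,0],
], jaw=[1,1,1,1,1,1,1,1], turn=[0,0,0,0,0,0,0,0])

```text
t: 7.05
eef_pos: [0.6388, -0.267, 0.1251]
ee_rot: [0.002, 0.707, 0.707, 0.001]
wrist_force: [-0.4, -0.2, -0.7]
grip_width: 0.206
```

```bash
python3 - <<'E'
from h import *
s=monitor.get_state(); print(s["t"],s["eef_pos"].round(4),s["ee_rot"],s["grip_width"])
im=get_image("wrist");cv2.imwrite("pics/w3.png",im[:,:,::-1])
E
```

```text
7.05 [ 0.6388 -0.267   0.1251] [1.92937076e-03 7.06971836e-01 7.07238834e-01 5.76386512e-04] 0.20617394554323998
```

View pics/w3.png

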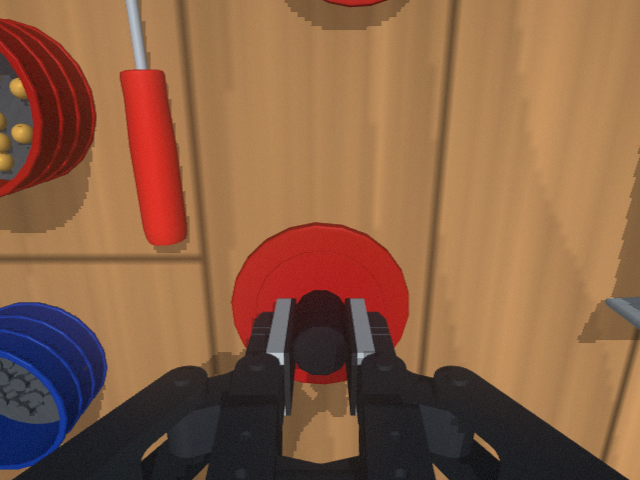

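apply_moves([
  [0.06,0.03,0],
  [0.12,0,0],
  [0.13,0,0],
  [0.13,0,0],
  [0.13,0,0],
  [0.13,0,0],
  [0.13,0,0],
  [0.13,0,0],
], jaw=[1,1,1,1,1,1,1,1], turn=[0,0,0,0,0,0,0,0])

```text
t: 7.77
eef_pos: [0.6433, -0.0238, 0.1208]
ee_rot: [-0.002, 0.707, 0.707, -0.001]
wrist_force: [0.3, 0.3, -1.0]
grip_width: 0.207
```

apply_moves([
  [0.13,0,0],
  [0.13,0,0],
  [0.12,0,0],
  [0.085,0,0],
  [0,0,0.08],
  [0,0,0.08],
  [0,0,0],
  [0,0,0],
], jaw=[1,1,1,1,1,1,1,1], turn=[0,0,0,0,0,0,0,0])

```text
t: 8.43
eef_pos: [0.6421, 0.0905, 0.08]
ee_rot: [-0.002, 0.707, 0.707, -0.002]
wrist_force: [0.1, 0.3, -0.3]
grip_width: 0.211
```

```bash
python3 - <<'E'
from h import *
s=monitor.get_state(); print(s["t"],s["eef_pos"].round(4),s["ee_rot"],s["grip_width"])
im=get_image("wrist");cv2.imwrite("pics/w4.png",im[:,:,::-1])
im=get_image("scene");cv2.imwrite("pics/s4.png",cv2.resize(im[180:360,220:420],None,fx=3,fy=3)[:,:,::-1])
E
```

```text
8.4333 [0.6421 0.0905 0.08  ] [-0.00230819  0.70674685  0.70745892 -0.00233142] 0.21059299258294123
```

View pics/w4.png

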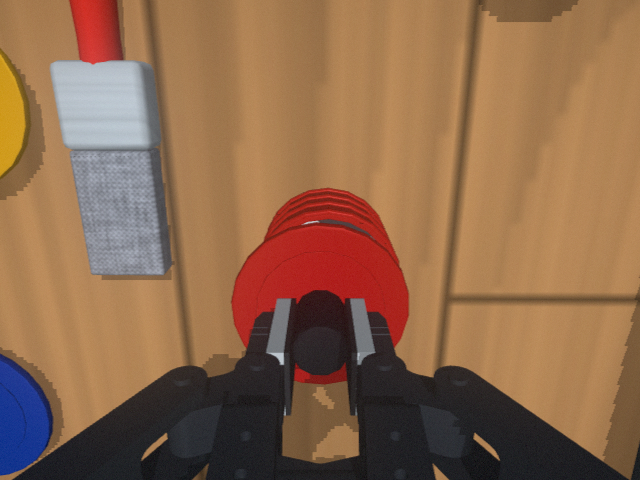

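View pics/s4.png

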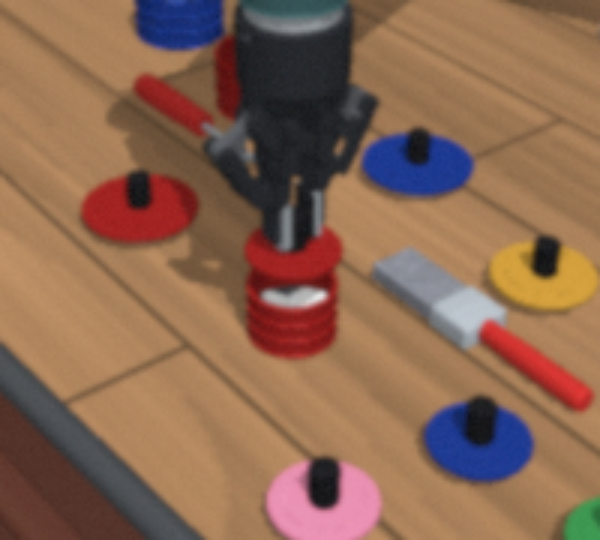

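apply_moves([
  [0,0,0.02],
  [0,0,0],
  [0,0,0],
  [0,0,0],
  [0,0,0],
], jaw=[1,1,1,1,1], turn=[0,0,0,0,0])

```text
t: 8.95
eef_pos: [0.6453, 0.0897, 0.0783]
ee_rot: [0.0, 0.707, 0.707, 0.0]
wrist_force: [-0.5, 1.0, -0.6]
grip_width: 0.205
```

apply_moves([
  [0,0.005,0.02],
  [0,0,0.02],
  [0,0,0.02],
  [0,0,0.012],
  [0,0,0.008],
  [0,0,0.004],
  [0,0,0],
  [0,0,0],
], jaw=[1,1,1,1,1,1,1,1], turn=[0,0,0,0,0,0,0,0])

```text
t: 9.62
eef_pos: [0.6464, 0.0899, 0.0568]
ee_rot: [0.0, 0.707, 0.707, 0.0]
wrist_force: [0.1, 0.8, -0.4]
grip_width: 0.212
```

apply_moves([
  [0,0,0.004],
  [0,0,0.002],
  [0,0,0],
  [0,0,0],
], jaw=[1,1,1,1], turn=[0,0,0,0])

```text
t: 9.95
eef_pos: [0.6466, 0.0899, 0.0566]
ee_rot: [0.0, 0.707, 0.707, 0.0]
wrist_force: [-2.1, 0.0, 5.9]
grip_width: 0.211
```

apply_moves([
  [0,0,0],
  [0,0,0],
  [0,0,0],
  [0,0,-0.04],
  [0,0,-0.08],
  [0,0,-0.1],
  [0,0,-0.08],
  [0,0,0],
], jaw=[0.2,0,0,0,0,0,0,-0.3], turn=[0,0,0,0,0,0,0,0])

```text
t: 10.62
eef_pos: [0.65, 0.0901, 0.1363]
ee_rot: [0.003, 0.707, 0.707, 0.004]
wrist_force: [-0.4, -1.1, 1.7]
grip_width: 0.627
```

```bash
python3 - <<'E'
from h import *
s=monitor.get_state(); print(s["t"],s["eef_pos"].round(4),s["ee_rot"],s["grip_width"])
im=get_image("wrist");cv2.imwrite("pics/w5.png",im[:,:,::-1])
im=get_image("scene");cv2.imwrite("pics/s5.png",cv2.resize(im[180:360,220:420],None,fx=3,fy=3)[:,:,::-1])
E
```

```text
10.6167 [0.65   0.0901 0.1363] [0.00323227 0.70696479 0.70723251 0.00353579] 0.6274307711578921
```

View pics/w5.png

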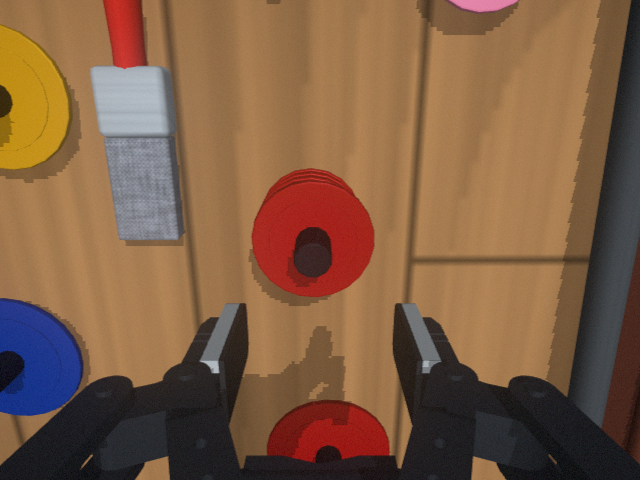

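View pics/s5.png

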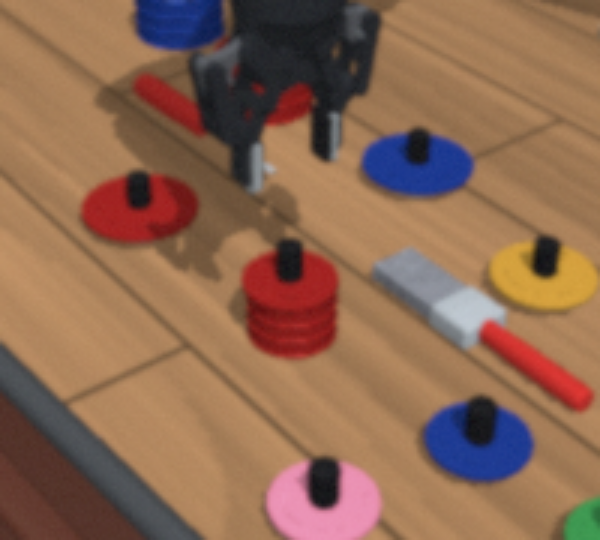

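Scene and wrist pictures both show the red small lid flat on its tin, at wrist pixel (313,240). Next is the red large lid.

apply_moves([
  [-0.1,0.048,0],
  [-0.12,0,0],
  [-0.13,0,0],
  [-0.13,0,0],
  [-0.13,0,0.03],
  [-0.09,0,0.06],
  [-0.047,0,0.08],
  [0,0,0.08],
], jaw=[-0.3,-0.3,-0.3,-0.3,-0.3,-0.3,-0.3,-0.3], turn=[0,0,0,0,0,0,0,0])

```text
t: 11.38
eef_pos: [0.6578, -0.1, 0.0662]
ee_rot: [0.0, 0.708, 0.706, -0.001]
wrist_force: [-0.2, -0.7, 0.1]
grip_width: 0.651
```

apply_moves([
  [0,0,0.06],
  [0,0,0],
  [0,0,0],
  [0,0,0],
  [0,0,0],
], jaw=[-0.3,-0.3,-0.3,-0.3,-0.3], turn=[0,0,0,0,0])

```text
t: 11.8
eef_pos: [0.6592, -0.0968, 0.054]
ee_rot: [0.001, 0.707, 0.707, 0.001]
wrist_force: [-0.2, 0.5, -0.2]
grip_width: 0.648
```

```bash
python3 - <<'E'
from h import *
s=monitor.get_state(); print(s["t"],s["eef_pos"].round(4),s["ee_rot"],s["grip_width"])
im=get_image("wrist");cv2.imwrite("pics/w6.png",im[:,:,::-1])
E
```

```text
11.8 [ 0.6592 -0.0968  0.054 ] [8.47005886e-04 7.06826413e-01 7.07386350e-01 5.07211117e-04] 0.6480677989426209
```

View pics/w6.png

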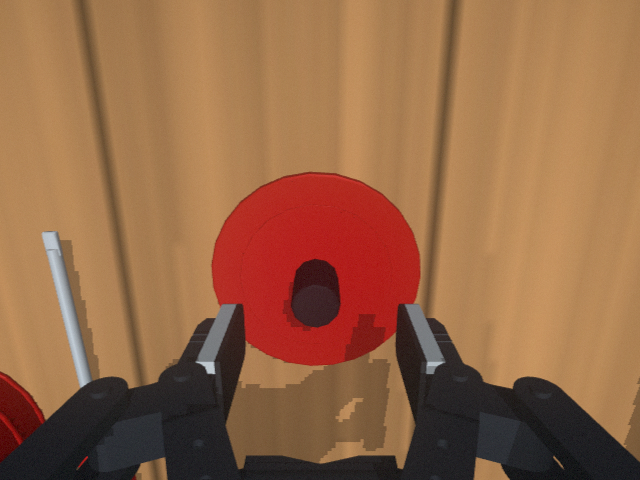

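The knob, at (316,300), sits between the pads. Descending and gripping.

apply_moves([
  [0,-0.004,0.06],
  [0,0,0.05],
  [0,0,0.012],
  [0,0,0],
  [0,0,0],
  [0,0,0],
  [0,0,0],
  [0,0,0],
], jaw=[-0.3,-0.3,-0.3,-0.3,1,1,1,1], turn=[0,0,0,0,0,0,0,0])

```text
t: 12.52
eef_pos: [0.6581, -0.0971, 0.0233]
ee_rot: [0.001, 0.707, 0.707, 0.0]
wrist_force: [-1.5, -0.4, 0.8]
grip_width: 0.209
```

apply_moves([
  [0,0,0],
  [0,0,0],
], jaw=[1,1], turn=[0,0])

```text
t: 12.68
eef_pos: [0.6581, -0.0971, 0.0233]
ee_rot: [0.001, 0.707, 0.707, 0.001]
wrist_force: [0.1, -0.6, 5.0]
grip_width: 0.21
```

apply_moves([
  [0,0,-0.03],
  [0,0,-0.05],
  [0,0,-0.08],
  [0,0,-0.08],
  [0,0,-0.08],
  [0,0,-0.08],
  [0,0,0],
  [0,0,0],
], jaw=[1,1,1,1,1,1,1,1], turn=[0,0,0,0,0,0,0,0])

```text
t: 13.35
eef_pos: [0.6585, -0.0972, 0.1242]
ee_rot: [0.002, 0.707, 0.707, 0.001]
wrist_force: [-0.3, -0.0, -2.1]
grip_width: 0.212
```

```bash
python3 - <<'E'
from h import *
s=monitor.get_state(); print(s["t"],s["eef_pos"].round(4),s["ee_rot"],s["grip_width"])
im=get_image("wrist");cv2.imwrite("pics/w7.png",im[:,:,::-1])
E
```

```text
13.35 [ 0.6585 -0.0972  0.1242] [0.00157828 0.70698351 0.70722762 0.00096409] 0.21156742046902652
```

View pics/w7.png

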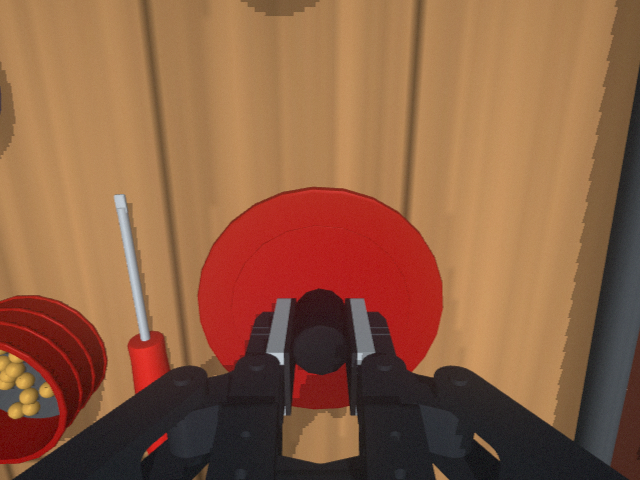

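apply_moves([
  [-0.043,-0.082,0],
  [-0.055,-0.11,0],
  [-0.06,-0.12,0],
  [-0.06,-0.12,0],
  [-0.06,-0.12,0],
  [-0.06,-0.12,0],
  [-0.055,-0.12,0],
  [0,0,0],
], jaw=[1,1,1,1,1,1,1,1], turn=[0,0,0,0,0,0,0,0])

```text
t: 14.07
eef_pos: [0.4518, -0.1946, 0.1194]
ee_rot: [-0.004, 0.708, 0.706, -0.002]
wrist_force: [-1.4, 1.4, -2.0]
grip_width: 0.209
```

apply_moves([
  [0,0,0.06],
  [0,0,0.06],
  [0,0,0.04],
  [0,0,0],
  [0,0,0],
  [0,0,0],
  [0,0,0],
], jaw=[1,1,1,1,1,1,1], turn=[0,0,0,0,0,0,0])

```text
t: 14.65
eef_pos: [0.4601, -0.1954, 0.0829]
ee_rot: [0.001, 0.707, 0.707, 0.0]
wrist_force: [0.4, 1.5, -1.5]
grip_width: 0.207
```

```bash
python3 - <<'E'
from h import *
s=monitor.get_state(); print(s["t"],s["eef_pos"].round(4),s["ee_rot"],s["grip_width"])
im=get_image("wrist");cv2.imwrite("pics/w8.png",im[:,:,::-1])
E
```

```text
14.65 [ 0.4601 -0.1954  0.0829] [5.67279531e-04 7.06852012e-01 7.07361213e-01 1.60840013e-04] 0.20710047118178043
```

View pics/w8.png

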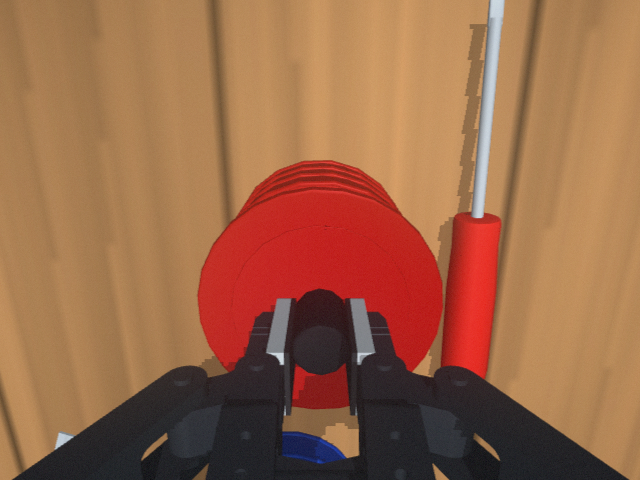

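The lid is centred over its tin, both at column 320. Lowering to the seat.

apply_moves([
  [0,0,0.02],
  [0,0,0.02],
  [0,0,0.012],
  [0,0,0.008],
  [0,0,0.006],
  [0,0,0.004],
  [0,0,0],
  [0,0,0],
], jaw=[1,1,1,1,1,1,1,1], turn=[0,0,0,0,0,0,0,0])

```text
t: 15.37
eef_pos: [0.4588, -0.1949, 0.0662]
ee_rot: [-0.0, 0.707, 0.707, -0.0]
wrist_force: [-4.3, 2.7, 11.4]
grip_width: 0.211
```

apply_moves([
  [0,0,-0.003],
  [0,0,0],
  [0,0,0],
  [0,0,-0.04],
  [0,0,-0.08],
  [0,0,-0.1],
  [0,0,-0.08],
  [0,0,0],
], jaw=[0.2,0,0,0,0,0,0,-0.3], turn=[0,0,0,0,0,0,0,0])

```text
t: 16.03
eef_pos: [0.4625, -0.1971, 0.1455]
ee_rot: [0.004, 0.707, 0.707, 0.001]
wrist_force: [0.4, -0.8, 0.6]
grip_width: 0.626
```

```bash
python3 - <<'E'
from h import *
s=monitor.get_state(); print(s["t"],s["eef_pos"].round(4),s["ee_rot"],s["grip_width"])
im=get_image("wrist");cv2.imwrite("pics/w9.png",im[:,:,::-1])
im=get_image("scene");cv2.imwrite("pics/s9.png",cv2.resize(im[120:300,220:420],None,fx=3,fy=3)[:,:,::-1])
E
```

```text
16.0333 [ 0.4625 -0.1971  0.1455] [0.00420813 0.70696966 0.70723051 0.00109607] 0.625672710526221
```

View pics/w9.png

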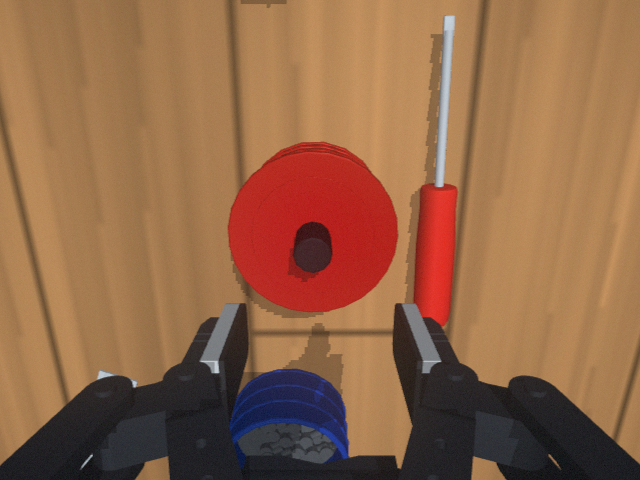

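View pics/s9.png

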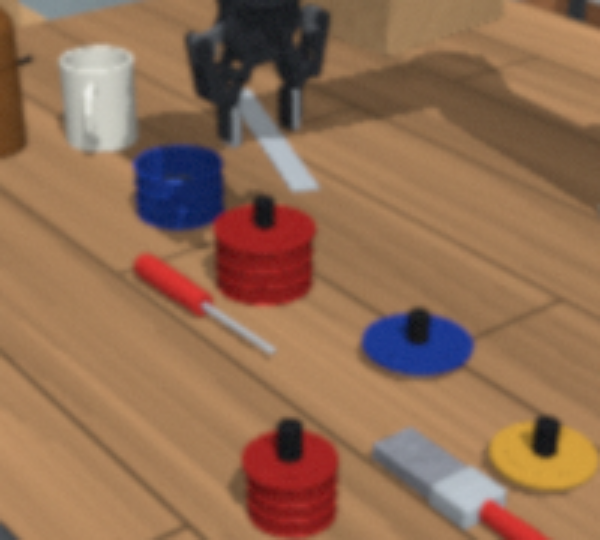

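Both red lids sit flat. Next is the blue large lid.

apply_moves([
  [0.1,-0.05,0],
  [0.12,-0.054,0],
  [0.13,0,0],
  [0.13,0,0],
  [0.12,0,0.03],
  [0.09,0,0.06],
  [0.047,0,0.08],
  [0,0,0.08],
], jaw=[-0.3,-0.3,-0.3,-0.3,-0.3,-0.3,-0.3,-0.3], turn=[0,0,0,0,0,0,0,0])

```text
t: 16.8
eef_pos: [0.4319, -0.0086, 0.0766]
ee_rot: [-0.001, 0.706, 0.708, -0.0]
wrist_force: [0.5, -0.5, -0.7]
grip_width: 0.649
```

apply_moves([
  [0,0,0.08],
  [0,0,0.02],
  [0,0,0],
  [0,0,0],
  [0,0,0],
  [0,0,0],
], jaw=[-0.3,-0.3,-0.3,-0.3,-0.3,-0.3], turn=[0,0,0,0,0,0])

```text
t: 17.3
eef_pos: [0.4344, -0.0114, 0.0542]
ee_rot: [0.001, 0.707, 0.707, 0.001]
wrist_force: [-0.6, -0.3, 0.0]
grip_width: 0.648
```

```bash
python3 - <<'E'
from h import *
s=monitor.get_state(); print(s["t"],s["eef_pos"].round(4),s["ee_rot"],s["grip_width"])
im=get_image("wrist");cv2.imwrite("pics/w10.png",im[:,:,::-1])
E
```

```text
17.3 [ 0.4344 -0.0114  0.0542] [9.42214651e-04 7.07154874e-01 7.07057745e-01 6.64590372e-04] 0.6483701191611988
```

View pics/w10.png

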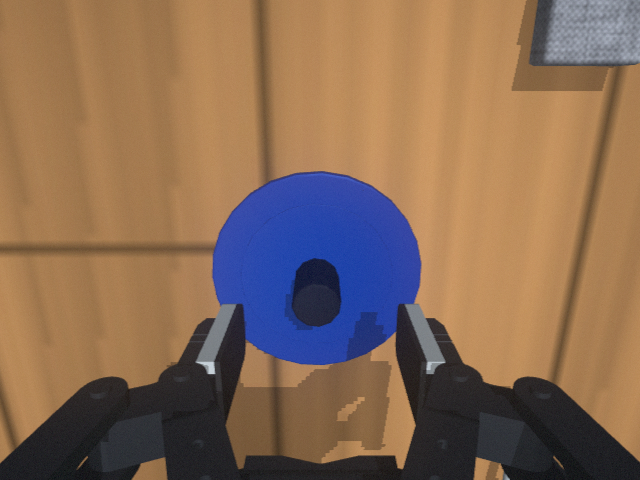

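The blue large lid's knob, at (317,300), is between the pads. Gripping and lifting.

apply_moves([
  [0,-0.004,0.06],
  [0,0,0.05],
  [0,0,0.012],
  [0,0,0],
  [0,0,0],
  [0,0,0],
  [0,0,0],
  [0,0,0],
], jaw=[-0.3,-0.3,-0.3,-0.3,1,1,1,1], turn=[0,0,0,0,0,0,0,0])

```text
t: 18.02
eef_pos: [0.4333, -0.0112, 0.0236]
ee_rot: [0.001, 0.707, 0.707, 0.001]
wrist_force: [-0.4, 0.2, 5.6]
grip_width: 0.207
```

apply_moves([
  [0,0,0],
  [0,0,0],
], jaw=[1,1], turn=[0,0])

```text
t: 18.18
eef_pos: [0.4333, -0.0112, 0.0236]
ee_rot: [0.001, 0.707, 0.707, 0.001]
wrist_force: [-1.4, 0.4, 5.8]
grip_width: 0.209
```

apply_moves([
  [0,0,-0.03],
  [0,0,-0.05],
  [0,0,-0.08],
  [0,0,-0.1],
  [0,0,-0.12],
  [0,0,-0.12],
  [0,0,-0.06],
  [0,0,0],
], jaw=[1,1,1,1,1,1,1,1], turn=[0,0,0,0,0,0,0,0])

```text
t: 18.85
eef_pos: [0.4353, -0.0115, 0.1668]
ee_rot: [0.003, 0.707, 0.707, 0.002]
wrist_force: [0.4, -0.2, -0.3]
grip_width: 0.21
```

```bash
python3 - <<'E'
from h import *
s=monitor.get_state(); print(s["t"],s["eef_pos"].round(4),s["ee_rot"],s["grip_width"])
im=get_image("wrist");cv2.imwrite("pics/w11.png",im[:,:,::-1])
E
```

```text
18.85 [ 0.4353 -0.0115  0.1668] [0.00340084 0.70695499 0.70724631 0.00239429] 0.20996455757220708
```

View pics/w11.png

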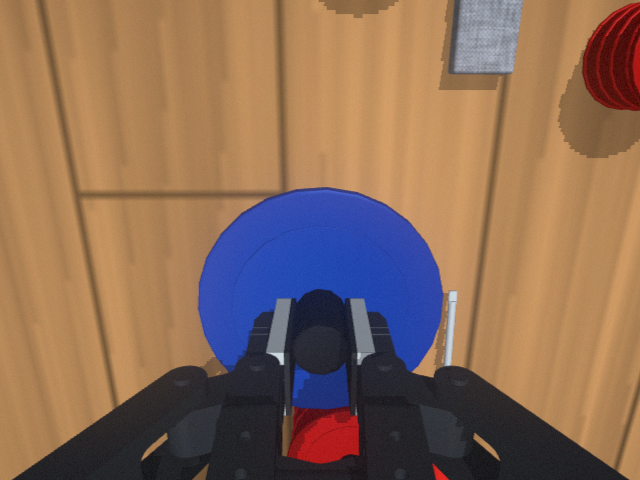

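apply_moves([
  [-0.06,0.02,0],
  [-0.1,0,0],
  [-0.13,0,0],
  [-0.13,0,0],
  [-0.13,0,0],
  [-0.13,0,0],
  [-0.13,0,0],
  [-0.13,0,0],
], jaw=[1,1,1,1,1,1,1,1], turn=[0,0,0,0,0,0,0,0])

```text
t: 19.57
eef_pos: [0.4355, -0.2464, 0.1603]
ee_rot: [-0.002, 0.707, 0.707, -0.0]
wrist_force: [0.7, 0.4, -1.0]
grip_width: 0.207
```

apply_moves([
  [-0.13,0,0],
  [-0.13,0,0],
  [-0.12,0,0],
  [-0.08,0,0],
  [-0.04,0,0],
  [0,0,0.06],
  [0,0,0.08],
  [0,0,0.08],
], jaw=[1,1,1,1,1,1,1,1], turn=[0,0,0,0,0,0,0,0])

```text
t: 20.23
eef_pos: [0.4368, -0.37, 0.1059]
ee_rot: [-0.001, 0.707, 0.707, 0.0]
wrist_force: [0.0, -0.8, -0.5]
grip_width: 0.213
```

apply_moves([
  [0,0,0.06],
  [0,0,0.04],
  [0,0,0],
  [0,0,0],
  [0,0,0],
  [0,0,0],
  [0,0,0],
], jaw=[1,1,1,1,1,1,1], turn=[0,0,0,0,0,0,0])

```text
t: 20.82
eef_pos: [0.4381, -0.3716, 0.0838]
ee_rot: [0.001, 0.707, 0.707, -0.0]
wrist_force: [0.0, 0.2, -3.0]
grip_width: 0.208
```

```bash
python3 - <<'E'
from h import *
s=monitor.get_state(); print(s["t"],s["eef_pos"].round(4),s["ee_rot"],s["grip_width"])
im=get_image("wrist");cv2.imwrite("pics/w12.png",im[:,:,::-1])
E
```

```text
20.8167 [ 0.4381 -0.3716  0.0838] [ 1.18918748e-03  7.06951131e-01  7.07261397e-01 -1.02728841e-05] 0.20782338188489666
```

View pics/w12.png

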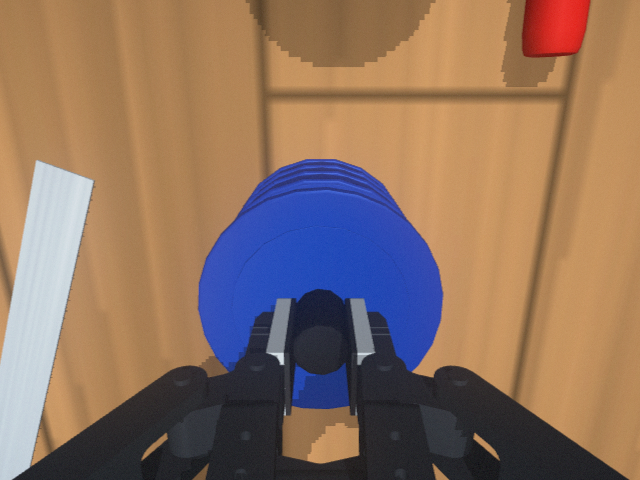

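Lid and tin are in line, both at column 321. Lowering.

apply_moves([
  [0,0,0.02],
  [0,0,0.02],
  [0,0,0.015],
  [0,0,0.008],
  [0,0,0.006],
  [0,0,0.003],
  [0,0,0],
  [0,0,0],
], jaw=[1,1,1,1,1,1,1,1], turn=[0,0,0,0,0,0,0,0])

```text
t: 21.53
eef_pos: [0.4369, -0.3705, 0.0665]
ee_rot: [-0.001, 0.707, 0.707, -0.0]
wrist_force: [-4.6, 4.7, 15.1]
grip_width: 0.209
```

apply_moves([
  [0,0,-0.005],
  [0,0,0],
  [0,0,0],
  [0,0,0],
  [0,0,-0.04],
  [0,0,-0.08],
  [0,0,-0.1],
  [0,0,-0.08],
], jaw=[1,0.2,0,0,0,0,0,0], turn=[0,0,0,0,0,0,0,0])

```text
t: 22.2
eef_pos: [0.4374, -0.3711, 0.1424]
ee_rot: [0.0, 0.707, 0.707, 0.0]
wrist_force: [0.2, -1.0, -0.1]
grip_width: 0.497
```

apply_moves([
  [0,0,0],
  [0,0,0],
  [0,0,0],
  [0,0,0],
], jaw=[-0.3,-0.3,-0.3,-0.3], turn=[0,0,0,0])

```text
t: 22.53
eef_pos: [0.4366, -0.3702, 0.1396]
ee_rot: [-0.001, 0.707, 0.707, 0.0]
wrist_force: [1.0, 0.4, 0.3]
grip_width: 0.65
```

```bash
python3 - <<'E'
from h import *
s=monitor.get_state(); print(s["t"],s["eef_pos"].round(4),s["joint_pos"].round(3),s["grip_width"])
im=get_image("wrist");cv2.imwrite("pics/w13.png",im[:,:,::-1])
im=get_image("scene");cv2.imwrite("pics/s13.png",cv2.resize(im[120:300,220:420],None,fx=3,fy=3)[:,:,::-1])
E
```

```text
22.5333 [ 0.4366 -0.3702  0.1396] [-0.816  0.25  -0.263  1.061  0.     0.754] 0.6496338388253295
```

View pics/w13.png

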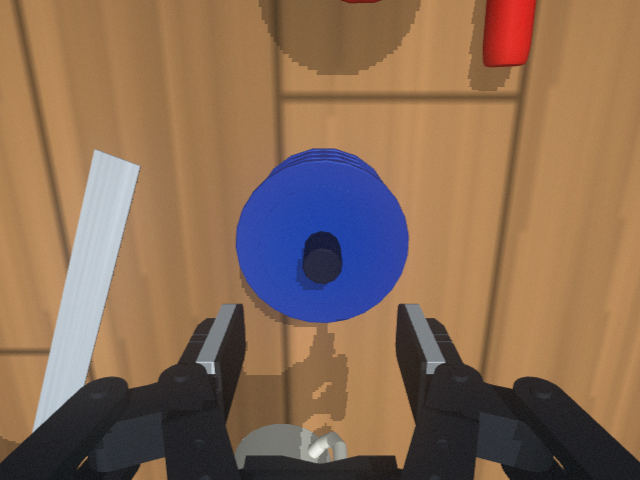

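View pics/s13.png

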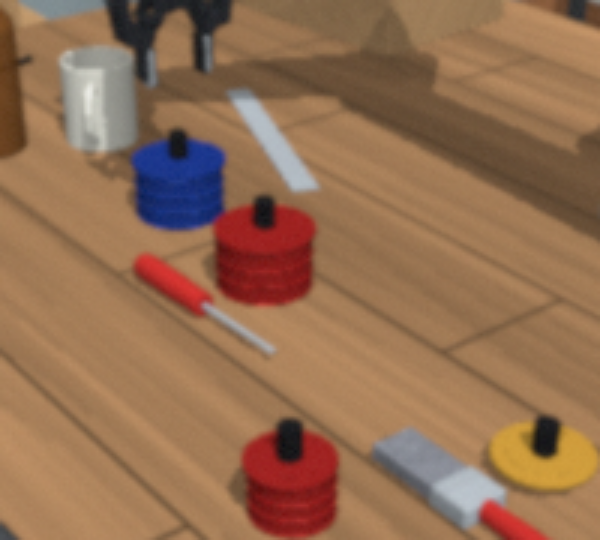

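Three are done, all flat. Next is the blue small lid at top (215,211). The crop confirmed it as the only small blue one; the green (167,213) and pink (224,164) look-alikes are ruled out.

apply_moves([
  [0.1,0.03,0],
  [0.14,0.043,0],
  [0.14,0.043,0],
  [0.14,0.043,0],
  [0.14,0.043,0],
  [0.14,0.043,0],
  [0.14,0.043,0],
  [0.14,0.043,0],
], jaw=[-0.3,-0.3,-0.3,-0.3,-0.3,-0.3,-0.3,-0.3], turn=[0,0,0,0,0,0,0,0])

```text
t: 23.3
eef_pos: [0.5196, -0.099, 0.14]
ee_rot: [-0.001, 0.707, 0.707, -0.0]
wrist_force: [0.7, 0.8, 0.8]
grip_width: 0.654
```

apply_moves([
  [0.14,0.043,0],
  [0.14,0.043,0],
  [0.14,0.043,0],
  [0.14,0.043,0],
  [0.14,0.043,0],
  [0.14,0.043,0],
  [0.14,0.043,0],
  [0.14,0.043,0],
], jaw=[-0.3,-0.3,-0.3,-0.3,-0.3,-0.3,-0.3,-0.3], turn=[0,0,0,0,0,0,0,0])

```text
t: 23.97
eef_pos: [0.6055, 0.1809, 0.1397]
ee_rot: [-0.0, 0.707, 0.707, -0.001]
wrist_force: [0.5, 0.4, -0.1]
grip_width: 0.649
```

apply_moves([
  [0.14,0.043,0],
  [0.1,0.03,0],
  [0.098,0.02,0],
  [0,0,0],
  [0,0,0],
  [0,0,0],
  [0,0,0],
], jaw=[-0.3,-0.3,-0.3,-0.3,-0.3,-0.3,-0.3], turn=[0,0,0,0,0,0,0])

```text
t: 24.55
eef_pos: [0.6285, 0.2624, 0.1402]
ee_rot: [-0.0, 0.707, 0.707, -0.001]
wrist_force: [0.1, -0.8, -1.4]
grip_width: 0.652
```

```bash
python3 - <<'E'
from h import *
s=monitor.get_state(); print(s["t"],s["eef_pos"].round(4),s["joint_pos"].round(3),s["grip_width"])
cm=camera_model("wrist");im=get_image("wrist");cv2.imwrite("pics/w14.png",im[:,:,::-1])
a=sil(im,"b",proj(cm,[.6285,.2636,.015])[0],40); print(a)
print(least_squares(lambda p:model(cm,"lid_blue_small",[*p,0])[0]-a[0],[.63,.26]).x)
E
```

```text
24.55 [0.6285 0.2624 0.1402] [ 0.301  0.43  -0.007  1.135 -0.     1.872] 0.651604307853165
(array([318.50577913, 216.13203016]), 8709.5)
[0.62758888 0.26605413]
```

View pics/w14.png

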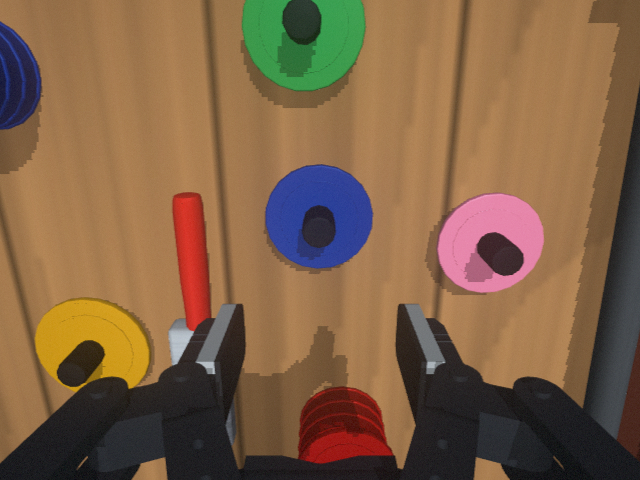

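The small blue lid is at (318,216), with the green (303,30) and pink (490,243) look-alikes beside it. It lies under the tool, so I'm descending onto it.

apply_moves([
  [0.006,-0.001,0.06],
  [0,0,0.08],
  [0,0,0.08],
  [0,0,0.08],
  [0,0,0.05],
  [0,0,0],
  [0,0,0],
  [0,0,0],
], jaw=[-0.3,-0.3,-0.3,-0.3,-0.3,-0.3,-0.3,-0.3], turn=[0,0,0,0,0,0,0,0])

```text
t: 25.27
eef_pos: [0.6298, 0.265, 0.0546]
ee_rot: [0.0, 0.707, 0.707, 0.001]
wrist_force: [-0.0, 0.9, 0.2]
grip_width: 0.649
```

```bash
python3 - <<'E'
from h import *
s=monitor.get_state(); print(s["t"],s["eef_pos"].round(4))
im=get_image("wrist");cv2.imwrite("pics/w15.png",im[:,:,::-1])
E
```

```text
25.2667 [0.6298 0.265  0.0546]
```

View pics/w15.png

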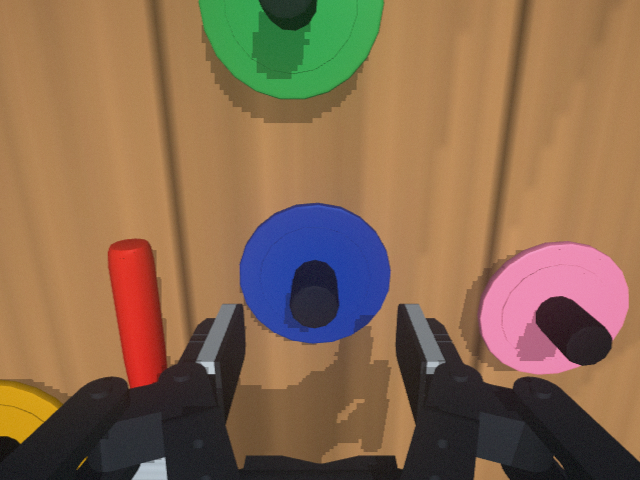

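apply_moves([
  [0,-0.006,0.06],
  [0,0,0.05],
  [0,0,0.014],
  [0,0,0],
  [0,0,0],
  [0,0,0],
  [0,0,0],
  [0,0,0],
], jaw=[-0.3,-0.3,-0.3,-0.3,1,1,1,1], turn=[0,0,0,0,0,0,0,0])

```text
t: 25.98
eef_pos: [0.6282, 0.2654, 0.0233]
ee_rot: [0.0, 0.707, 0.707, 0.001]
wrist_force: [0.5, -0.0, 0.3]
grip_width: 0.208
```

apply_moves([
  [0,0,0],
  [0,0,0],
], jaw=[1,1], turn=[0,0])

```text
t: 26.15
eef_pos: [0.6282, 0.2654, 0.0233]
ee_rot: [0.0, 0.707, 0.707, 0.001]
wrist_force: [0.7, 0.9, 3.8]
grip_width: 0.211
```

apply_moves([
  [0,0,-0.03],
  [0,0,-0.05],
  [0,0,-0.08],
  [0,0,-0.08],
  [0,0,-0.1],
  [0,0,-0.08],
  [0,0,0],
  [0,0,0],
], jaw=[1,1,1,1,1,1,1,1], turn=[0,0,0,0,0,0,0,0])

```text
t: 26.82
eef_pos: [0.6288, 0.2655, 0.1299]
ee_rot: [0.001, 0.707, 0.707, 0.002]
wrist_force: [0.2, 0.2, -1.0]
grip_width: 0.212
```

```bash
python3 - <<'E'
from h import *
s=monitor.get_state(); print(s["t"],s["eef_pos"].round(4))
im=get_image("wrist");cv2.imwrite("pics/w16.png",im[:,:,::-1])
E
```

```text
26.8167 [0.6288 0.2655 0.1299]
```

View pics/w16.png

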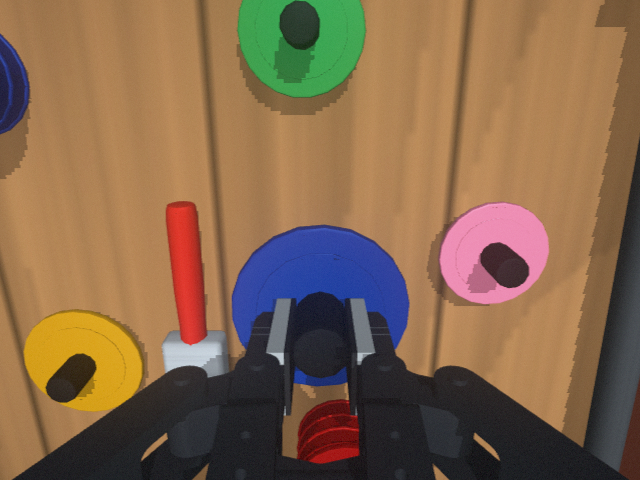

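apply_moves([
  [0.035,-0.08,0],
  [0.05,-0.12,0],
  [0.055,-0.13,0],
  [0.055,-0.13,0],
  [0.055,-0.13,0],
  [0.055,-0.12,0],
  [0.05,-0.106,0],
  [0,0,0],
], jaw=[1,1,1,1,1,1,1,1], turn=[0,0,0,0,0,0,0,0])

```text
t: 27.53
eef_pos: [0.4163, 0.3536, 0.1249]
ee_rot: [-0.002, 0.705, 0.709, -0.004]
wrist_force: [-0.3, -0.1, -0.5]
grip_width: 0.208
```

apply_moves([
  [0,0,0.06],
  [0,0,0.07],
  [0,0,0.06],
  [0,0,0.03],
  [0,0,0],
  [0,0,0],
  [0,0,0],
  [0,0,0],
], jaw=[1,1,1,1,1,1,1,1], turn=[0,0,0,0,0,0,0,0])

```text
t: 28.2
eef_pos: [0.4243, 0.3542, 0.0732]
ee_rot: [0.0, 0.707, 0.707, 0.001]
wrist_force: [-1.1, -0.4, -0.0]
grip_width: 0.213
```

```bash
python3 - <<'E'
from h import *
s=monitor.get_state(); print(s["t"],s["eef_pos"].round(4))
im=get_image("wrist");cv2.imwrite("pics/w17.png",im[:,:,::-1])
E
```

```text
28.2 [0.4243 0.3542 0.0732]
```

View pics/w17.png

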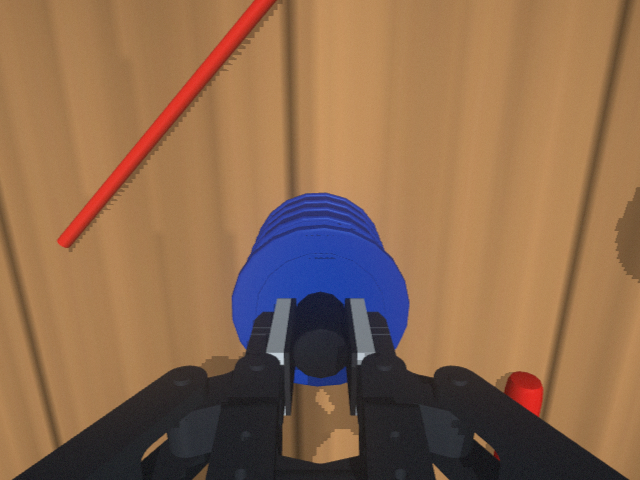

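apply_moves([
  [0,0,0.02],
  [0,0,0.02],
  [0,0,0.014],
  [0,0,0.008],
  [0,0,0.004],
  [0,0,0.003],
  [0,0,0],
  [0,0,0],
], jaw=[1,1,1,1,1,1,1,1], turn=[0,0,0,0,0,0,0,0])

```text
t: 28.92
eef_pos: [0.4229, 0.3535, 0.0562]
ee_rot: [-0.0, 0.707, 0.707, -0.001]
wrist_force: [-3.5, -2.6, 9.9]
grip_width: 0.211
```

Contact is 10 N at the expected seat height. Releasing, then backing off high and clear of the view.

apply_moves([
  [0,0,-0.004],
  [0,0,0],
  [0,0,0],
  [0,0,0],
  [0,0,-0.04],
  [0,0,-0.08],
  [0,0,-0.1],
  [0,0,-0.12],
], jaw=[1,0.2,0,0,0,0,0,0], turn=[0,0,0,0,0,0,0,0])

```text
t: 29.58
eef_pos: [0.4221, 0.353, 0.1409]
ee_rot: [-0.0, 0.707, 0.707, -0.002]
wrist_force: [0.1, 0.7, -0.1]
grip_width: 0.499
```

apply_moves([
  [0,0,-0.12],
  [0,0,-0.12],
  [-0.14,0,-0.04],
  [-0.14,0,0],
  [-0.14,0,0],
  [-0.14,0,0],
  [-0.14,0,0],
  [0,0,0],
], jaw=[0,0,0,0,0,0,0,0], turn=[0,0,0,0,0,0,0,0])

```text
t: 30.25
eef_pos: [0.4228, 0.1743, 0.2116]
ee_rot: [0.001, 0.709, 0.705, -0.001]
wrist_force: [-0.1, -0.5, 0.1]
grip_width: 0.496
```

```bash
python3 - <<'E'
from h import *
s=monitor.get_state(); print(s["t"],s["eef_pos"].round(4),s["wrist_force"])
ct,cs=camera_model("top"),camera_model("scene")
it=get_image("top");isc=get_image("scene")
cv2.imwrite("pics/t18.png",it[:,:,::-1]);cv2.imwrite("pics/s18.png",isc[:,:,::-1])
T={"red_large":(.4599,-.1956,.055),"red_small":(.646,.0896,.045),"blue_large":(.4382,-.3715,.055),"blue_small":(.4244,.3527,.045)}
for n,(x,y,h) in T.items():
    k="lid_"+n; c,r,_,_=OBJ[k]; OBJ[k]=(c,r,-(h-.012)*0+.012,.017)
    # knob top fit: black blob near expected position, both views
    zt=h-.012+.045; rr=[]
    for cm,im in((ct,it),(cs,isc)):
        u,v=proj(cm,[x,y,zt-.014])[0].round().astype(int); g=im[v-14:v+15,u-14:u+15].max(2)
        m=(g<55).astype(np.uint8); nn,l,st,ce=cv2.connectedComponentsWithStats(m)
        i=1+np.argmax(st[1:,4]); rr.append(ray(cm,ce[i]+[u-14,v-14]))
    print(n,"knob mid tri",*[z if isinstance(z,list) else z.round(4) for z in tri(*rr)],"expect",x,y,zt-.014)
E
```

```text
30.25 [0.4228 0.1743 0.2116] [-0.08676482 -0.46841706  0.08115703]
red_large knob mid tri [ 0.459  -0.1953  0.0741] [np.float64(0.00018466069687927018), np.float64(0.0001846606968792526)] expect 0.4599 -0.1956 0.074
red_small knob mid tri [0.6472 0.089  0.0648] [np.float64(0.0003406401279172417), np.float64(0.000340640127917425)] expect 0.646 0.0896 0.064
blue_large knob mid tri [ 0.4372 -0.3714  0.075 ] [np.float64(0.0003574713623947136), np.float64(0.00035747136239471937)] expect 0.4382 -0.3715 0.074
blue_small knob mid tri [0.4249 0.3392 0.0555] [np.float64(0.013204322135550504), np.float64(0.013204322135550523)] expect 0.4244 0.3527 0.064
```

View pics/t18.png

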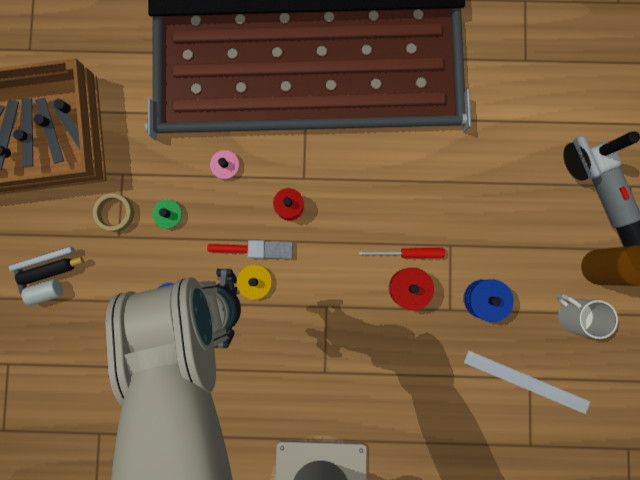

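View pics/s18.png

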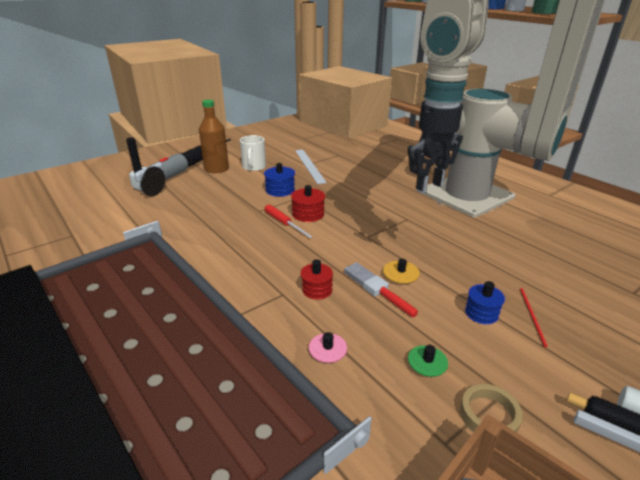

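Three knobs triangulate within about 1.5 mm of where they should be. The arm hides the blue small tin in the top view, so its number isn't valid yet. I'll move the arm aside and check it.

apply_moves([
  [-0.14,0,0],
  [-0.14,0,0],
  [-0.14,0,0],
  [-0.14,0,0],
  [-0.14,0,0],
  [0,0,0],
  [0,0,0],
  [0,0,0],
], jaw=[0,0,0,0,0,0,0,0], turn=[0,0,0,0,0,0,0,0])

```text
t: 31.02
eef_pos: [0.4239, 0.0046, 0.2113]
ee_rot: [-0.0, 0.707, 0.707, 0.0]
wrist_force: [0.9, 0.1, -0.4]
grip_width: 0.502
```

```bash
python3 - <<'E'
from h import *
s=monitor.get_state(); print(s["t"],s["eef_pos"].round(4),abs(s["joint_vel"]).max())
ct,cs=camera_model("top"),camera_model("scene")
it=get_image("top");isc=get_image("scene")
rr=[]
for cm,im in((ct,it),(cs,isc)):
    u,v=proj(cm,[.4244,.3527,.064])[0].round().astype(int); m=(im[v-14:v+15,u-14:u+15].max(2)<55).astype(np.uint8)
    nn,l,st,ce=cv2.connectedComponentsWithStats(m); i=1+np.argmax(st[1:,4]); rr.append(ray(cm,ce[i]+[u-14,v-14]))
print(tri(*rr))
a=sil(it,"y",(254,282),20); print("yellow",a[0],"was 253.93 281.77")
for n,z in(("red_large",.43),):pass
c=np.hstack([cv2.resize(it[270:330,140:220],(400,300)),cv2.resize(isc[275:335,445:525],(400,300))]); cv2.imwrite("pics/c19.png",c[:,:,::-1])
E
```

```text
31.0167 [0.4239 0.0046 0.2113] 0.026100175597889526
(array([0.42422651, 0.352523  , 0.06441217]), [np.float64(0.0001813151474834831), np.float64(0.00018131514748342492)])
yellow [253.93250415 281.76069652] was 253.93 281.77
```

View pics/c19.png

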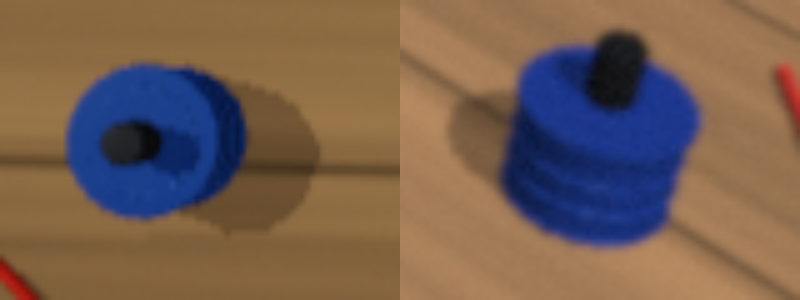

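The blue small lid is flat and centred, with its knob within 0.5 mm of where it should be. The yellow lid hasn't moved. Handing in.

```bash
python3 -c "
from rig import job,monitor
print(job.job_done(), monitor.get_state()['t'])"
```

```text
the job is handed in; nothing more can be done
the job is handed in; nothing more can be done
```

All four lids are on their own tins and sit flat in the last pictures. I gripped each by its knob, set it down with about 6–15 N of contact, and let go only once it was seated. The job was handed in at about 31 s of the 102 s allowed, and no verdict was reported.

- **Centring and height:** with all lids on, all four knobs came out within about 1.5 mm of where they should be, in position and height, measured from two camera views. The limits are 9 mm off centre and 3 mm in height.
- **Tins:** I did not measure their positions again. Each knob was still within 1.5 mm of its tin's starting position, so none shows any sign of having moved.
- **Yellow lid:** it did not move; its outline stayed within 0.02 pixels of where it was in the top view.
- **Checks that disagreed:**
  - The wrist camera read positions about 2.5 mm further along y than the top and scene cameras, so I used the top and scene values throughout.
  - The trained networks' points were up to about 9 mm off and took the green and pink lids for the small blue one, so I located things by colour outline instead.
  - The first check of the blue small lid was invalid because the arm blocked the top view. I moved the arm and repeated it, and the lid was fine.

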